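# Tare the keyed weighing dish and weigh a vial

## Robot

A 6-joint arm with a two-finger parallel gripper is mounted at the origin on a cart in front of the work surface, level with it; the furniture and walls round the work are solid. World frame = base frame: x ahead of the robot, y to its left, z up, the work surface at z = 0. Lengths are in mm, angles in rad, forces in N, time in s.
With the tool pointing down it reaches from about 275 to 850 mm from the base axis. Payload 19 kg.
Tool frame: the origin (TCP) lies midway between the tips of the shut fingers; the grasp point (between the pads) lies 19 mm behind it; z points along the fingers, y is the direction in which the jaws open and shut (so a half turn about z gives the same grasp; the last joint's range is limited). The gripper opens to 85 mm and grips with 20 to 120 N. Pads are 22 mm wide; open, the fingers measure 114 mm over their backs; the gripper's body (76 mm by 85 mm) begins 54 mm behind the grasp point. The pads swing forward as they close: fully open they stand 13 mm farther back than shut.
Start: joints at [-1.316, 0.15, 1.437, -0, 1.554, -0.134], TCP at [217.942, -532.063, 231.267] pointing down, gripper open.
Joint ranges: [-2.8, 2.8], [-0.68, 2.1], [0.12, 2.68], [-1.39, 4.53], [0.16, 2.79], [-2.81, 2.81]. Speed limits (rad/s): [1.89, 1.89, 2.22, 3.01, 3.01, 3.01].

## Interface

Orientations are given as a unit quaternion [w, x, y, z].
In Python, from rig import telemetry, read_camera, order gives the robot as it stands.
- The arm moves only by the tool arm_command, never from a script. Its argument "moves" is a list of rows, each a list of 7 numbers: the opening, from 0 (shut) to 1 (fully open), then the shift along the tool's x, y, z in mm, then the turn, a rotation vector about the tool's x, y, z in rad. A call has exactly 5 rows; each row shifts and turns the commanded pose from where the row before left it, along the tool's axes as they then stand; what a row does not reach is not made up. A row lasts 1/10 s, in which the tool goes at most 50 mm and 8.59 degrees, less where a joint would pass 70% of its speed; a pose out of reach is approached as far as the arm can. A call is refused whole if a number of a shift passes 50 or a number of a turn 0.15, either way. A call with a gripper value outside its range is refused whole. The fingers move at their own pace and stop on an object; "grip_force" is the grip in N (left out, the last holds). Time passes only in rows, so rows that do not move let the fingers close, or fill a call up. It gives the time, the measured TCP pose, the force and the opening at its end, in the units of the state.
- telemetry.read_state(): the state, without advancing time (a new reading comes with each control period).
- read_camera(name): name is "scene" or "top" or "wrist"; returns a dict with "color" (384x512x3 uint8, blue, green, red), "fx", "fy", "cx", "cy" (pixels), "eye" and "rotation" of the camera in the world; the wrist camera has in their place "tool_from_camera" (4x4, takes a point from camera to tool coordinates, whose origin is the TCP and whose axes are the flange's). Camera axes: x right, y up, looking along -z (the intrinsics and any distortion apply to the point x, -y, -z); pixel columns grow to the right and rows downward; lengths in mm; the calibration is good to about 2 mm. A picture is of the moment at which its call begins: read the wrist's pose just before it. There is no depth.
- order.sign_off(): hands the job in, once; it reports no verdict.
The state is a dict: "t": time; "joints": joint angles; "qvel": joint speeds; "tau": joint torques, N m; "position": TCP position; "orientation": TCP orientation; "wrist_force": force on the tool from outside, world axes, zero at the start; "torque": the same for the moment, N m; "gripper_width": finger opening in mm.
Only numpy, scipy, OpenCV 4.12 (cv2) and the standard library are available. Lean on these libraries where they do the work, as an engineer would, in place of code of your own. Each camera call takes 0.05 s, during which the arm holds its last target.

## Task

Weigh the taller of the two brown vials: put the empty aluminium weighing dish on the balance's round pan and turn it under light pressure until its slots drop over the pan's locating rib and it sits flat, fully home, and let go. Then press the tare key, hold it down for a second and release it, and only after that stand the vial upright in the dish and let go. Be gentle: the weighing cell is overloaded by more than about 12 N and the key by 15 N; keep the vial upright and leave the other things where they are.

Things in the scene. Friction and masses are not known exactly. Their poses are not given: they have to be found in the camera images.
- dish_center (a point): Centre of the loose aluminium weighing dish, 16 mm above its underside, z up its axis. 32 mm high, 80 to 105 g. Bowl: outside a 58 mm cylinder from 17 to 32 mm above the underside (take it there, across the diameter); inside 52 mm wide, 16 mm deep, floor 16 mm above the underside. It must end in line with pan_center, 16 mm above it; riding on the rib it is 21 mm above.
- dish_under (a point): Centre of the dish's underside. Here is a boss 48 mm in diameter, 13 mm high, with a centre bore about 11 mm wide and 13 mm deep and four straight radial slots 7.6 mm wide (9.6 mm at the chamfered mouth), 13 mm deep, along the dish's own +-x and +-y axes, so the fit repeats every quarter turn.
- tall_vial_center (a point): Centre (25 mm above its underside) of the taller, slimmer brown vial with black cap, the one to weigh: 26 mm diameter, 50 mm high, the cap (22 mm wide) being its top 11 mm; upright, z up; 30 to 55 g. The dish rim stands 16 mm above the dish floor, so hold the vial with the fingertips at least 18 mm above its underside.
- short_vial_center (a point): Centre (21 mm above its underside) of the other brown vial, shorter and wider: 29 mm diameter, 42 mm high. Bystander, loose.
- balance: Fixed top-pan balance, white and grey, 190 mm long (x) by 130 mm wide (y), deck 38 mm high, display top 43 mm. Origin: centre of its underside on the table; x points from its front (keys, towards the robot) to its rear (pan), z up. The pan is centred 30 mm to +x of the origin, the tare key 74 mm to -x.
- pan_center (a point): Centre of the upper face of the round steel pan (72 mm diameter), 54 mm above the table unloaded. Axes of the balance, NOT of the pan: the pan sits on its cone at an unmeasured angle (any; it turns only above 0.25 N m).
- pin_tip (a point): Coned tip of the pan's 8 mm centring pin, 11 mm above pan_center. Under it a straight locating rib 44 mm long, 4 mm wide, 5 mm high runs across the pan; its direction is not measured (feel or see it). A dish lowered over the pin lands on the rib; with a pair of its slots along the rib within about 0.08 rad it drops 5 mm and lies flat on the pan, and the push back vanishes.
- carrier (a joint): How far the pan is pressed down on its sprung weighing cell, in m: 0 unloaded, vertical, 3 N per mm; over 4 mm (about 12 N) the cell is overloaded; hard stop at 6 mm.
- tare_top (a point): Centre of the top of the tare key at rest, 43.5 mm above the table: the only large key, a black bar 38 mm (balance's y) by 18 mm (x) in the middle of the front edge, before the dark display. The small round power key beside it does not move. Axes of the balance; the point does not follow the key down.
- tare_key (a joint): Travel of the tare key straight down, in m: 0 released, 0.005 fully down; sprung, 2 N at the start, 8 N fully down, then a hard stop; it acts from 2 mm (4.4 N) and comes back up by itself.
- dropper: Dropper bottle, 33 mm diameter, 102 mm high, standing behind the balance; origin at the centre of its underside. Bystander, loose.
Not all that is in view belongs to the job. There is more than one size of the part that bears dish_center; the job needs the larger.

How it is judged (in metres and radians):
On the way, in this order (a step that is already met when the one before it is completed fails the run):
1. the empty dish sits fully home over the rib, flat on the pan, and is let go (z of dish_center in the frame of pan_center below 0.018 m and horizontal distance between dish_center and pan_center below 0.004 m and angle between dish_center's own z axis and vertical below 0.06 rad and contact force between each of the arm, the fingers and dish below 0.05 N), for 0.2 s.
2. the tare key is held down while the dish sits home, empty and untouched (all of step 1 and value of joint tare_key above 0.002 m and horizontal distance between each of tall_vial_center, short_vial_center and dish_center above 0.05 m), for 0.4 s.
At the end, for the whole second after the job is handed in: Dish fully home: dish_center under 18 mm above pan_center, within 4 mm sideways, tilt under 0.06 rad. Tall vial in it: within 18 mm sideways, 21 to 29 mm above dish_center, tilt under 0.12 rad, at rest. Tare key up (under 1 mm), pan bearing only their weight (under 1.5 mm down) (z of dish_center in the frame of pan_center below 0.018 m and horizontal distance between dish_center and pan_center below 0.004 m and angle between dish_center's own z axis and vertical below 0.06 rad and horizontal distance between tall_vial_center and dish_center below 0.018 m and z of tall_vial_center in the frame of dish_center between 0.021 and 0.029 m and angle between tall_vial_center's own z axis and vertical below 0.12 rad and linear speed of vial_d below 0.02 m/s and value of joint tare_key below 0.001 m and value of joint carrier below 0.0015 m); the robot touches nothing.
It fails at once if the weighing cell is overloaded (pan more than 4 mm down, about 12 N) (value of joint carrier above 0.004 m).
It fails at once if the robot presses the balance or its key with more than 15 N (contact force between any of the fingers, the arm and balance above 15 N).
It fails at once if tare is pressed with the vial in the dish (value of joint tare_key above 0.002 m and horizontal distance between tall_vial_center and dish_center below 0.03 m).
It fails at once if the tall vial is tipped over (more than 0.7 rad) (angle between tall_vial_center's own z axis and vertical above 0.7 rad).
It fails at once if the short vial or the dropper bottle is moved by more than 20 mm (distance of any of short_vial_center, dropper from where it was at the start of the episode above 0.02 m).
It also fails if it takes over 64 s, if anything falls off the work surface, if the arm or the gripper's body presses on something with over 40 N, if the wrist force passes 120 N, or if a joint passes its speed limit or range.

## Working session

There is one attempt and no reset: what is moved stays moved. The work goes in short steps, Python scripts to look and compute and a tool call to move; the robot and the scene stay as the last step left them, time stands still between calls to the robot, and variables do not carry over. Pictures are saved under pics/ and viewed, and the job is handed in when it is done.

Besides the shell and the picture viewer there is one more tool, called after ">>>" as name([rows], argument=value, ...), one row to a line, values as JSON. arm_command: Moves the arm, as the interface text tells. Its arguments: {"type":"object","properties":{"moves":{"type":"array"},"grip_force":{"type":"number"}},"required":["moves"]}

```bash
mkdir -p pics; ls; python3 - <<'E'
from rig import telemetry, read_camera, order
import cv2
s=telemetry.read_state();print(s)
for n in ["scene","top","wrist"]:
    c=read_camera(n); cv2.imwrite(f"pics/{n}0.png",c["color"])
    print({k:v for k,v in c.items() if k!="color"})
E
```

```text
pics
{'t': 0.0, 'joints': array([-1.31598040e+00,  1.50980864e-01,  1.43802167e+00, -1.06708019e-05,
        1.55378038e+00, -1.34002373e-01]), 'qvel': array([-1.33995545e-03,  1.32229330e-03,  1.33328627e-03, -6.95899501e-05,
       -5.20291682e-04,  1.27928593e-03]), 'tau': array([-4.53015804e-03, -7.13066268e+01, -5.70873392e+01, -5.73666021e-04,
        8.96195445e-03, -2.25445859e-05]), 'position': array([ 217.89619515, -531.85681882,  230.68303779]), 'orientation': array([-5.93722255e-04,  9.81161793e-01,  1.93186908e-01, -4.12528569e-05]), 'wrist_force': array([-0.10824134, -0.01639425, -0.28179297]), 'torque': array([0.02198464, 0.07061935, 0.05926871]), 'gripper_width': 85.22809839370703}
{'fx': 462.6695039081212, 'fy': 462.6695039081212, 'cx': 252.1825787742356, 'cy': 190.34488520062942, 'eye': array([286.56349211, 482.87904681, 808.63263778]), 'rotation': array([-0.21185777, -0.0726066 ,  0.31768288,  0.92136972])}
{'fx': 359.02404236018924, 'fy': 359.02404236018924, 'cx': 244.8689844492779, 'cy': 190.39236128907598, 'eye': array([452.43293677, -48.16485481, 903.85347561]), 'rotation': array([-0.70509942, -0.01811916,  0.04008483,  0.70774269])}
{'fx': 298.64056119501083, 'fy': 298.64056119501083, 'cx': 257.66777673803324, 'cy': 186.55159095431355, 'tool_from_camera': array([[-3.77955508e-06,  9.45657281e-01,  3.25165045e-01,
         8.46500557e+01],
       [ 9.99999845e-01, -1.77617736e-04,  5.28178114e-04,
        -2.53748718e-01],
       [ 5.57230558e-04,  3.25164996e-01, -9.45657134e-01,
        -1.41928236e+02],
       [ 0.00000000e+00,  0.00000000e+00,  0.00000000e+00,
         1.00000000e+00]])}
```

View pics/scene0.png

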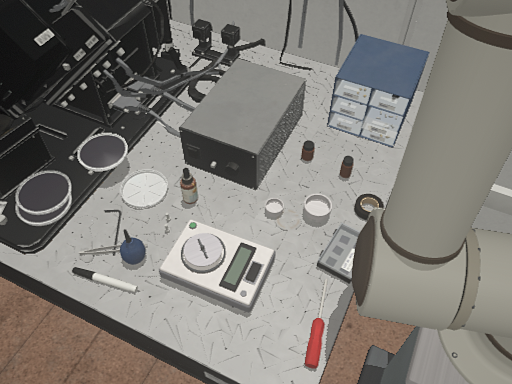

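View pics/top0.png

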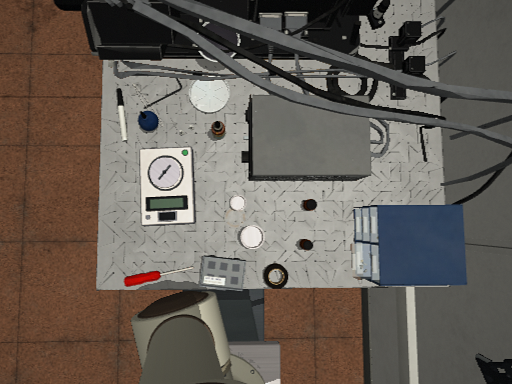

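View pics/wrist0.png

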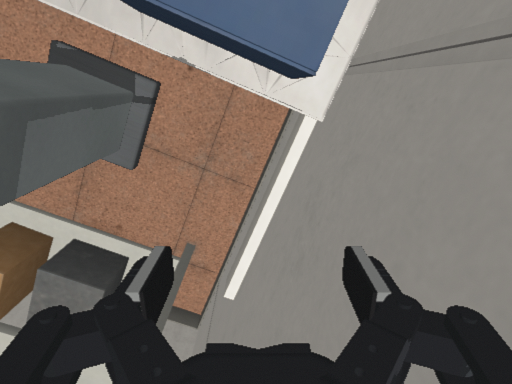

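Top view: possible dishes are the large bowl (251,237), the small bowl (237,203), the dark ring (275,274) and a flat white disc (209,95). The vials are at (309,204) and (305,244). I'll enlarge these next.

```bash
cat > h.py <<'E'
import numpy as np, cv2
from scipy.spatial.transform import Rotation as R
from rig import telemetry, read_camera, order
def q(w): return R.from_quat([w[1],w[2],w[3],w[0]])
def cam(c,st=None):
    if "eye" in c: return np.array(c["eye"]), q(c["rotation"]).as_matrix()
    T=np.array(c["tool_from_camera"]); Rt=q(st["orientation"]).as_matrix()
    return Rt@T[:3,3]+st["position"], Rt@T[:3,:3]
def ray(c,u,v,z,st=None):
    e,M=cam(c,st); d=M@np.array([(u-c["cx"])/c["fx"],-(v-c["cy"])/c["fy"],-1.])
    return e+d*(z-e[2])/d[2]
def proj(c,p,st=None):
    e,M=cam(c,st); x=M.T@(np.array(p,float)-e); return c["cx"]+c["fx"]*x[0]/-x[2], c["cy"]-c["fy"]*x[1]/-x[2]
def crop(im,u0,v0,u1,v1,k,name):
    cv2.imwrite("pics/"+name,cv2.resize(im[v0:v1,u0:u1],None,fx=k,fy=k,interpolation=cv2.INTER_CUBIC))
E
python3 - <<'E'
from h import *
a=cv2.imread("pics/scene0.png");b=cv2.imread("pics/top0.png")
crop(b,120,130,220,230,6,"tc1.png");crop(b,215,180,335,290,6,"tc2.png");crop(a,255,130,395,230,5,"sc1.png");crop(a,150,160,285,310,4,"sc2.png")
E
```

```text
(no output)
```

View pics/tc1.png

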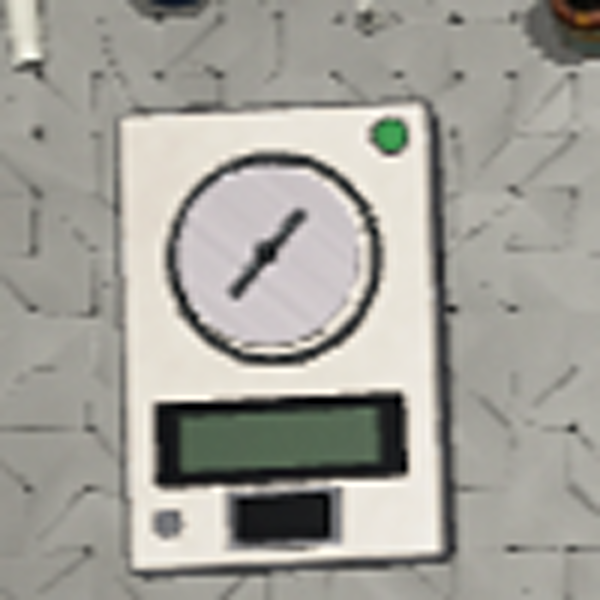

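View pics/tc2.png

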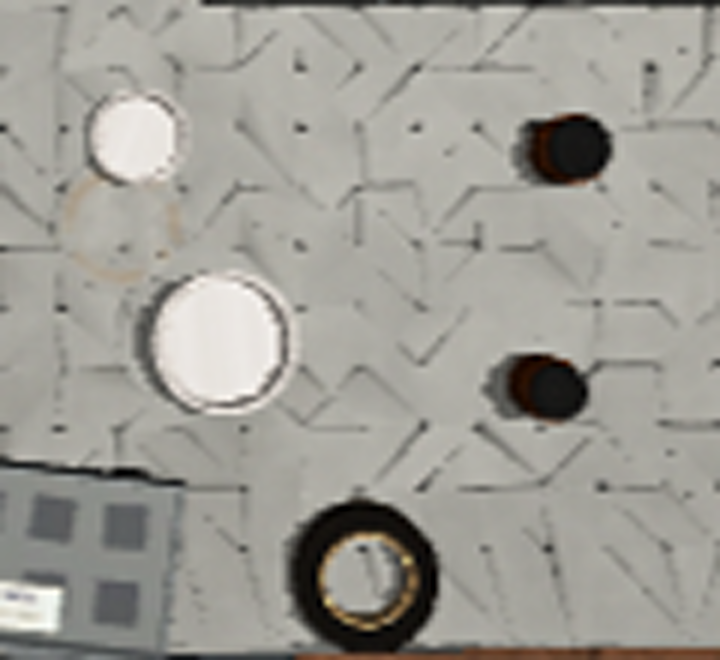

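View pics/sc1.png

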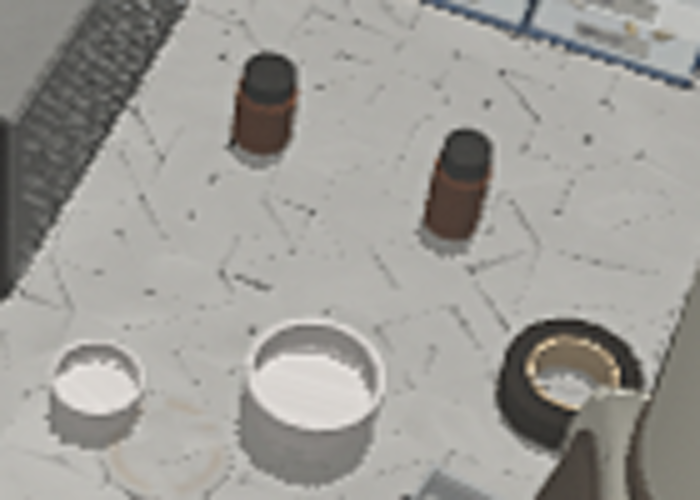

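View pics/sc2.png

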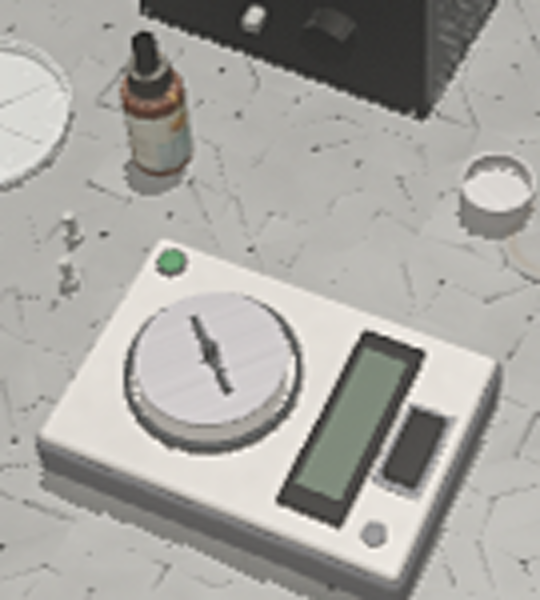

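```bash
cat > a.py <<'E'
from h import *
t=read_camera("top");s=read_camera("scene")
T=lambda x,y,z:ray(t,(x+.5)/6-.5+215,(y+.5)/6-.5+180,z).round(1)
T1=lambda x,y,z:ray(t,(x+.5)/6-.5+120,(y+.5)/6-.5+130,z).round(1)
S=lambda x,y,z:ray(s,(x+.5)/5-.5+255,(y+.5)/5-.5+130,z).round(1)
S2=lambda x,y,z:ray(s,(x+.5)/4-.5+150,(y+.5)/4-.5+160,z).round(1)
print("dish",T(224,342,32),S(314,376,32))
print("vialT",T(557,390,50),S(468,144,50)); print("vialS",T(580,148,42),S(270,68,42))
print("small dish rim w",T(90,139,20),T(185,139,20))
print("pin",T1(265,252,65),S2(210,353,65))
print("rib",T1(235,296,59),T1(303,213,59),S2(195,318,59),S2(229,392,59))
print("key",T1(284,517,43.5),S2(417,450,43.5))
for p in [(120,117),(425,104),(449,553),(134,572)]: print("corner",T1(*p,38))
for p in [(163,240),(500,366),(398,580),(40,441)]: print("cornerS",S2(*p,38))
E
python3 a.py
```

```text
dish [412.4 -91.9  32. ] [412.5 -89.   32. ]
vialT [ 393.6 -222.6   50. ] [ 394.  -224.1   50. ]
vialS [ 489.5 -235.4   42. ] [ 491.5 -236.5   42. ]
small dish rim w [494.9 -38.   20. ] [494.8 -77.   20. ]
pin [566.3 115.2  65. ] [564.4 122.1  65. ]
rib [549.7 127.8  59. ] [582.5 101.7  59. ] [582.6 105.6  59. ] [548.4 133.5  59. ]
key [463.4 110.5  43.5] [460.9 115.   43.5]
corner [624.9 179.4  38. ]
corner [630.4  56.8  38. ]
corner [448.9  45.9  38. ]
corner [442.  170.4  38. ]
cornerS [628.5  62.   38. ]
cornerS [445.9  54.5  38. ]
cornerS [441.8 173.9  38. ]
cornerS [622.2 184.9  38. ]
```

The tall vial is the lower one in the top view at about (394,-223). It is taller in the scene crop, 114 px against 103. The large bowl at (412,-90) has a 58 mm rim; the small one is 39 mm. I'll approach the dish with the wrist camera.

>>> arm_command([
  [1,34.7,-33.5,0,0,0,0],
  [1,34.7,-33.5,0,0,0,0],
  [1,34.7,-33.5,0,0,0,0],
  [1,34.7,-33.5,0,0,0,0],
  [1,34.7,-33.5,0,0,0,0],
])

```text
t: 0.75
position: [315.3, -309.5, 231.2]
orientation: [0.0, 0.981, 0.193, 0.0]
wrist_force: [1.1, 0.0, -0.1]
gripper_width: 85.0
```

>>> arm_command([
  [1,34.7,-33.5,0,0,0,0],
  [1,34.7,-33.5,0,0,0,0],
  [1,34.7,-33.5,0,0,0,0],
  [1,34.7,-33.5,0,0,0,0],
  [1,34.7,-33.5,0,0,0,0],
])

```text
t: 1.25
position: [412.3, -88.6, 231.6]
orientation: [0.0, 0.981, 0.193, 0.0]
wrist_force: [0.7, -1.1, -0.3]
gripper_width: 85.5
```

>>> arm_command([
  [1,0,0,40,0,0,0],
  [1,0,0,40,0,0,0],
  [1,0,0,20,0,0,0],
  [1,0,0,0,0,0,0],
  [1,0,0,0,0,0,0],
])

```text
t: 1.75
position: [412.3, -90.7, 132.2]
orientation: [0.0, 0.981, 0.193, 0.0]
wrist_force: [0.4, 0.3, 0.3]
gripper_width: 85.0
```

```bash
cat > look.py <<'E'
import sys,pickle
from h import *
n=sys.argv[1]; st=telemetry.read_state(); c=read_camera("wrist")
pickle.dump((st,c),open(f"{n}.pkl","wb"))
print(st["t"],st["position"].round(1),st["orientation"].round(4),st["wrist_force"].round(2),st["gripper_width"])
x=q(st["orientation"]).as_matrix();print(x.round(4).tolist())
crop(c["color"],0,0,512,384,1.5,n+".png")
E
python3 look.py w1
```

```text
1.75 [412.3 -90.7 132.2] [0.000e+00 9.812e-01 1.931e-01 1.000e-04] [0.42 0.26 0.34] 85.04159233102266
[[0.9254, 0.379, 0.0003], [0.379, -0.9254, -0.0], [0.0003, 0.0001, -1.0]]
```

View pics/w1.png

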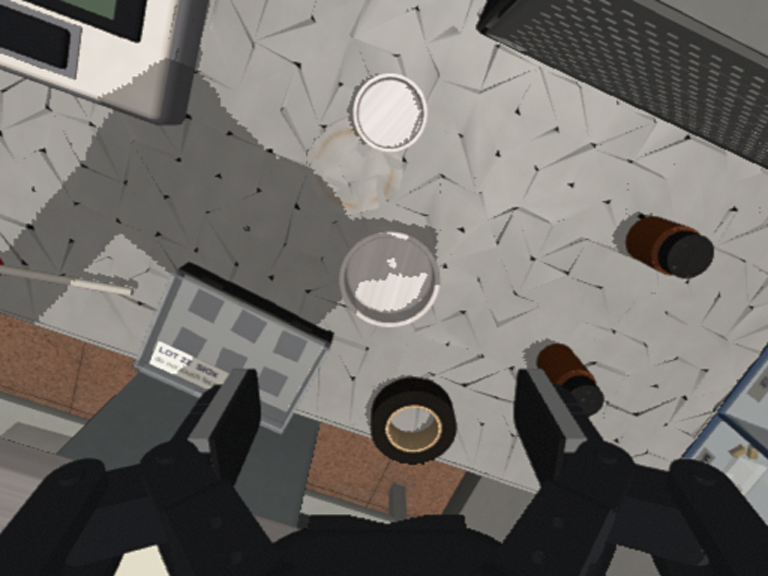

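```bash
cat > wr.py <<'E'
import sys,pickle
from h import *
def W(n,x,y,z,k=1.5):
    st,c=pickle.load(open(f"{n}.pkl","rb")); return ray(c,(x+.5)/k-.5,(y+.5)/k-.5,z,st).round(1)
E
python3 - <<'E'
from wr import *
print(W("w1",389,279,32),W("w1",340,279,32),W("w1",438,279,32),W("w1",389,326,32),W("w1",389,232,32))
print("vial",W("w1",689,255,42),"tall",W("w1",580,395,50))
st,c=pickle.load(open("w1.pkl","rb"));crop(c["color"],210,130,310,230,6,"w1c.png")
E
```

```text
[414.6 -90.7  32. ] [404.  -64.8  32. ] [ 425.2 -116.6   32. ] [ 387.4 -101.9   32. ] [439.9 -80.3  32. ]
vial [ 491.4 -233.4   42. ] tall [ 396.5 -217.9   50. ]
```

View pics/w1c.png

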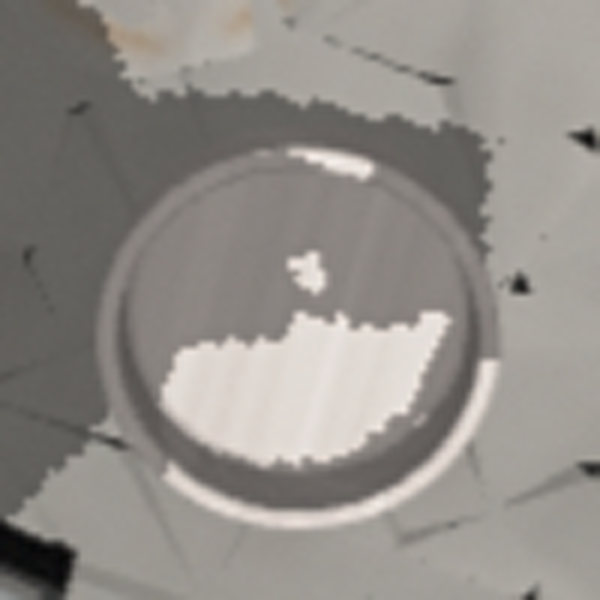

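Close crop confirms it: the wide bowl, rim centre (259,186) px, near (413.5,-90.6). I'll descend on it now.

>>> arm_command([
  [1,1,0,45,0,0,0],
  [1,0,0,45,0,0,0],
  [1,0,0,28,0,0,0],
  [1,0,0,10,0,0,0],
  [1,0,0,0,0,0,0],
], grip_force=25)

```text
t: 2.3
position: [413.3, -90.3, 3.7]
orientation: [-0.0, 0.981, 0.193, -0.0]
wrist_force: [0.2, -1.1, 1.4]
gripper_width: 85.4
```

```bash
python3 look.py w2
```

```text
2.3 [413.3 -90.3   3.7] [-2.000e-04  9.812e-01  1.931e-01 -1.000e-04] [ 0.24 -1.05  1.37] 85.42754474259766
[[0.9254, 0.3789, -0.0003], [0.3789, -0.9254, 0.0003], [-0.0002, -0.0004, -1.0]]
```

View pics/w2.png

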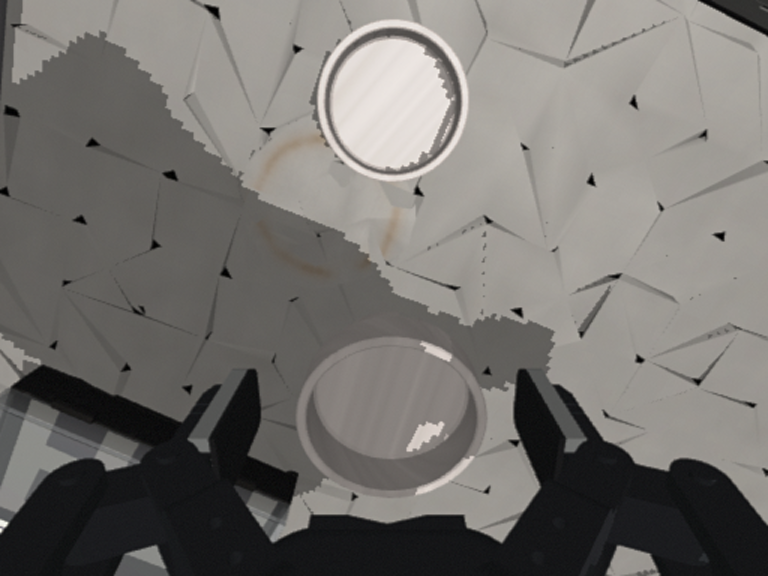

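```bash
python3 - <<'E'
from wr import *
st,c=pickle.load(open("w2.pkl","rb"));
print(W("w2",391,416,32),W("w2",296,416,32),W("w2",487,416,32),W("w2",391,337,32),W("w2",391,497,32))
M=q(st["orientation"]).as_matrix()
for p in [(0,-29,-5),(0,29,-5),(0,0,-28),(29,0,-28),(-29,0,-28),(11,-42,-13),(11,42,-13),(-11,42,-13),(11,42,-33)]:
    u=proj(c,M@np.array(p)+st["position"],st); print(p,np.array(u)*1.5)
E
```

```text
[416.  -90.3  32. ] [405.2 -63.9  32. ] [ 426.9 -116.8   32. ] [440.2 -80.3  32. ] [ 387.6 -102.    32. ]
(0, -29, -5) [304.71654393 381.15852725]
(0, 29, -5) [470.19204095 381.20766465]
(0, 0, -28) [387.55563978 422.24919405]
(29, 0, -28) [387.63419993 335.2933474 ]
(-29, 0, -28) [387.48731936 497.87098905]
(11, -42, -13) [258.54427882 364.93297502]
(11, 42, -13) [516.50403493 365.00464096]
(-11, 42, -13) [510.42601909 421.93365235]
(11, 42, -33) [535.83482315 400.6463815 ]
```

>>> arm_command([
  [0.5,0,0,0,0,0,0],
  [0.4,0,0,0,0,0,0],
  [0.3,0,0,0,0,0,0],
  [0.2,0,0,0,0,0,0],
  [0.2,0,0,0,0,0,0],
], grip_force=25)

```text
t: 2.85
position: [413.9, -90.5, 4.9]
orientation: [0.001, 0.981, 0.193, 0.001]
wrist_force: [-2.4, 1.3, 14.2]
gripper_width: 57.9
```

```bash
python3 look.py w3
```

```text
2.85 [413.9 -90.5   4.9] [7.000e-04 9.812e-01 1.932e-01 1.100e-03] [-2.38  1.26 14.19] 57.93918221330492
[[0.9253, 0.3792, 0.0023], [0.3792, -0.9253, -0.0009], [0.0018, 0.0017, -1.0]]
```

View pics/w3.png

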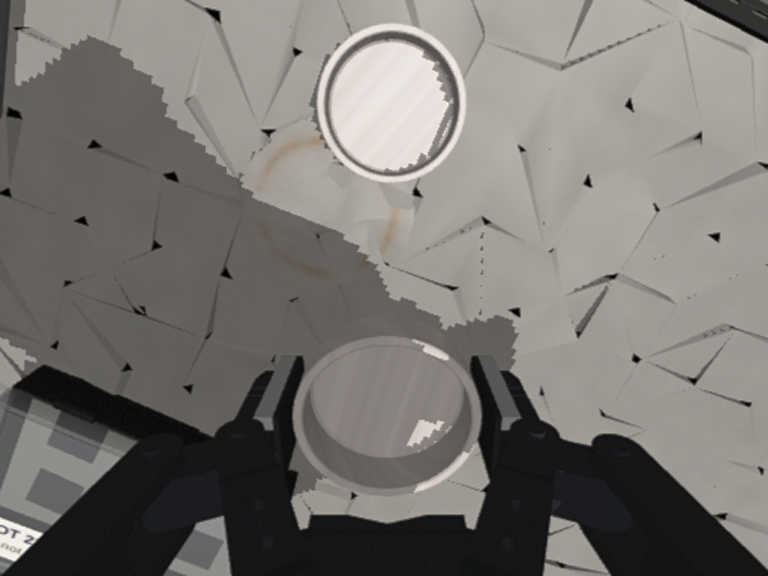

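Gripped, with width 57.9. The pads' swing pressed the dish down lightly with about 14 N. Lifting, then carrying it towards the balance for a look.

>>> arm_command([
  [0.2,0,0,-15,0,0,0],
  [0.2,0,0,-35,0,0,0],
  [0.2,0,0,-40,0,0,0],
  [0.2,0,0,-35,0,0,0],
  [0.2,0,0,0,0,0,0],
])

```text
t: 3.4
position: [414.9, -90.9, 133.5]
orientation: [0.002, 0.981, 0.193, 0.003]
wrist_force: [1.0, -0.1, -1.4]
gripper_width: 57.7
```

>>> arm_command([
  [0.2,30,-27,0,0,0,0],
  [0.2,30,-27,0,0,0,0],
  [0.2,30,-27,0,0,0,0],
  [0.2,30,-27,0,0,0,0],
  [0.2,28,-27,0,0,0,0],
])

```text
t: 3.9
position: [499.2, 92.6, 128.4]
orientation: [0.0, 0.981, 0.193, 0.0]
wrist_force: [0.7, -0.8, 0.1]
gripper_width: 57.7
```

>>> arm_command([
  [0.2,0,0,0,0,0,0],
  [0.2,0,0,0,0,0,0],
  [0.2,0,0,0,0,0,0],
  [0.2,0,0,0,0,0,0],
  [0.2,0,0,0,0,0,0],
])

```text
t: 4.4
position: [498.7, 90.1, 128.5]
orientation: [0.0, 0.981, 0.193, 0.0]
wrist_force: [-0.7, -0.5, -0.6]
gripper_width: 57.8
```

```bash
python3 look.py w4
```

```text
4.4 [498.7  90.1 128.5] [0.000e+00 9.813e-01 1.926e-01 2.000e-04] [-0.74 -0.53 -0.61] 57.83856339581648
[[0.9258, 0.378, 0.0003], [0.378, -0.9258, 0.0001], [0.0003, 0.0001, -1.0]]
```

View pics/w4.png

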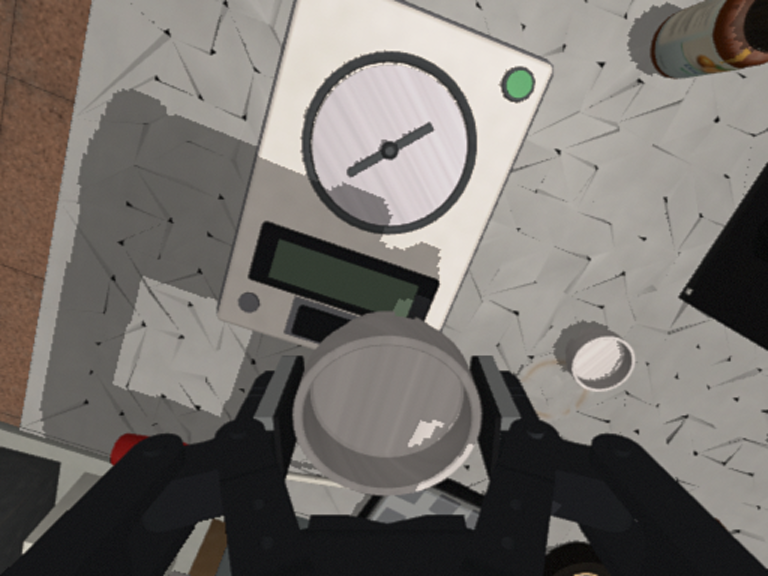

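```bash
python3 - <<'E'
from wr import *
st,c=pickle.load(open("w4.pkl","rb"));crop(c["color"],195,25,325,165,5,"w4c.png")
E
```

```text
(no output)
```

View pics/w4c.png

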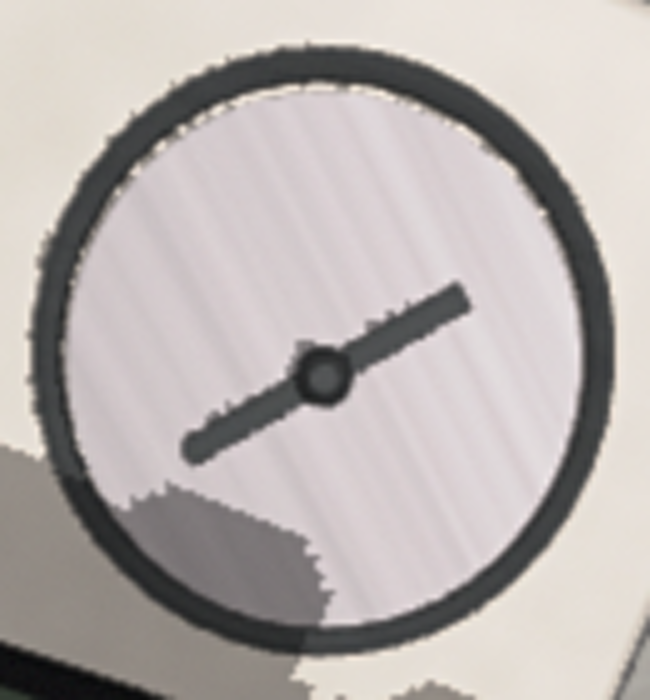

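```bash
python3 - <<'E'
from wr import *
st,c=pickle.load(open("w4.pkl","rb"))
f=lambda x,y,z: ray(c,(x+.5)/5-.5+195,(y+.5)/5-.5+25,z,st).round(1)
print("pin",f(324,376,65)); a,b=f(192,450,59),f(461,297,59);print("rib",a,b,(a+b)/2,np.arctan2(*(b-a)[[1,0]]),np.linalg.norm(b-a))
l,r,t,bo=f(66,355,54),f(583,355,54),f(325,84,54),f(325,627,54);print("pan",(l+r)/2,(t+bo)/2,np.linalg.norm(l-r),np.linalg.norm(t-bo))
g=lambda x,y,z: W("w4",x,y,z)
print("balance edge", g(219,317,38),g(297,0,38), g(551,65,38), g(360,343,38))
E
```

```text
pin [568.1 117.6  65. ]
rib [551.9 130.7  59. ] [584.2 104.4  59. ] [568.05 117.55  59.  ] -0.6833646504499752 41.65309112178835
pan [570.25 118.4   54.  ] [568.35 117.55  54.  ] 71.71729219651279 72.3315975214152
balance edge [446.7 171.6  38. ] [611.4 180.4  38. ] [631.3  61.1  38. ] [461.6  92.   38. ]
```

```bash
python3 - <<'E'
from h import *
c=read_camera("scene");cv2.imwrite("pics/s5.png",c["color"])
u,v=map(int,proj(c,(499,90,140)));print(u,v)
crop(c["color"],u-50,v-45,u+50,v+45,8,"s5c.png")
E
```

```text
240 225
```

View pics/s5c.png

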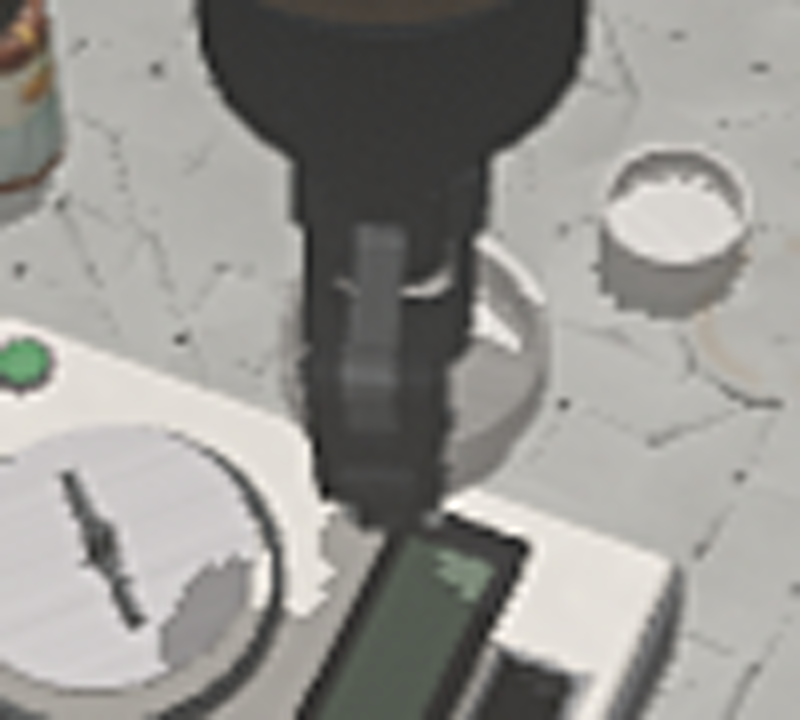

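>>> arm_command([
  [0.2,25,0,0,0,0,0],
  [0.2,25,0.6,0,0,0,0],
  [0.2,24.6,0,0,0,0,0],
  [0.2,0,0,30,0,0,0],
  [0.2,0,0,18,0,0,0],
])

```text
t: 5.0
position: [568.0, 118.5, 78.6]
orientation: [-0.0, 0.981, 0.193, -0.001]
wrist_force: [0.2, -0.5, -1.1]
gripper_width: 57.3
```

>>> arm_command([
  [0.2,0,0,0,0,0,0],
  [0.2,0,0,0,0,0,0],
  [0.2,0,0,0,0,0,0],
  [0.2,0,0,0,0,0,0],
  [0.2,0,0,0,0,0,0],
])

```text
t: 5.5
position: [568.3, 118.6, 81.2]
orientation: [0.0, 0.981, 0.193, 0.001]
wrist_force: [-1.0, 0.2, -0.3]
gripper_width: 57.6
```

```bash
python3 look.py w5; python3 - <<'E'
from h import *
for n in("top","scene"):
    c=read_camera(n);u,v=map(int,proj(c,(568,118,70)))
    crop(c["color"],u-50,v-40,u+50,v+40,8,n+"6.png");print(u,v)
E
```

```text
5.5 [568.3 118.6  81.2] [0.000e+00 9.812e-01 1.932e-01 6.000e-04] [-0.96  0.15 -0.25] 57.62058207016381
[[0.9254, 0.379, 0.0012], [0.379, -0.9254, 0.0002], [0.0012, 0.0003, -1.0]]
162 170
201 244
```

View pics/w5.png

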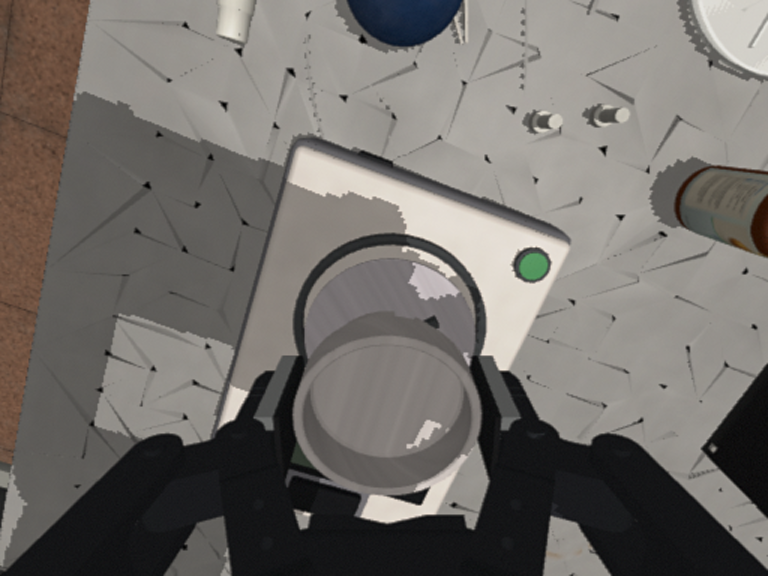

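View pics/scene6.png

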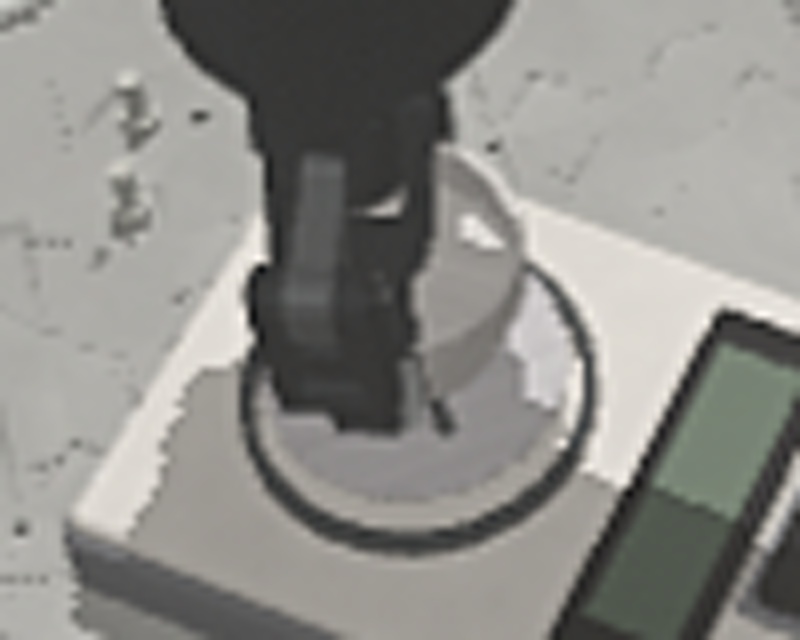

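```bash
python3 - <<'E'
from wr import *
st,c=pickle.load(open("w5.pkl","rb"));crop(c["color"],190,150,330,240,5,"w5c.png")
M=q(st["orientation"]).as_matrix()
for cx,cy in [(568.2,117.7)]:
  P=[]
  for a in np.linspace(0,2*np.pi,60): P.append(proj(c,(cx+36*np.cos(a),cy+36*np.sin(a),54),st))
  im=cv2.imread("pics/w5c.png")
  for u,v in P: cv2.circle(im,(int((u+.5-190)*5-.5),int((v+.5-150)*5-.5)),2,(0,0,255),-1)
  cv2.imwrite("pics/w5d.png",im)
E
```

```text
(no output)
```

View pics/w5d.png

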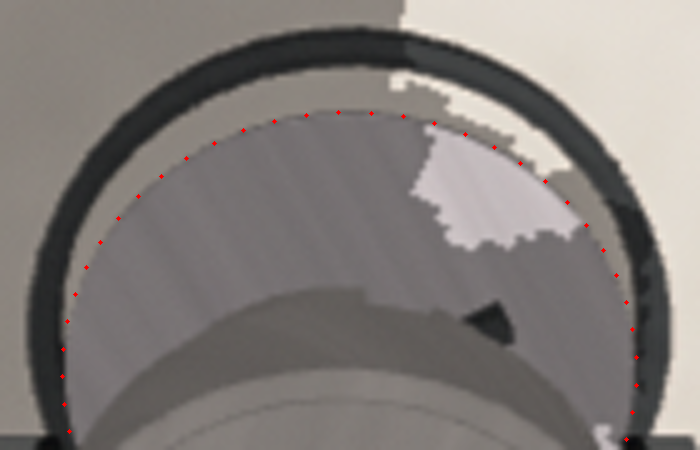

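Overlaid circle for pan at (568.2,117.7) fits exactly. Correcting and descending.

>>> arm_command([
  [0.2,-0.4,0.8,5,0,0,0],
  [0.2,0,0,6,0,0,0],
  [0.2,0,0,3,0,0,0],
  [0.2,0,0,0,0,0,0],
  [0.2,0,0,0,0,0,0],
])

```text
t: 6.15
position: [567.9, 117.7, 66.2]
orientation: [-0.0, 0.981, 0.193, -0.0]
wrist_force: [0.3, -0.4, -1.3]
gripper_width: 57.4
```

>>> arm_command([
  [0.2,0,0,1,0,0,0],
  [0.2,0,0,1,0,0,0],
  [0.2,0,0,0,0,0,0],
  [0.2,0,0,0,0,0,0],
  [0.2,0,0,0,0,0,0],
])

```text
t: 6.65
position: [568.0, 117.7, 64.4]
orientation: [-0.0, 0.981, 0.193, 0.0]
wrist_force: [0.9, 0.5, -0.2]
gripper_width: 57.4
```

>>> arm_command([
  [0.2,0,0,0.6,0,0,0],
  [0.2,0,0,0.6,0,0,0],
  [0.2,0,0,0,0,0,0],
  [0.2,0,0,0,0,0,0],
  [0.2,0,0,0,0,0,0],
])

```text
t: 7.15
position: [568.0, 117.7, 63.3]
orientation: [-0.0, 0.981, 0.193, 0.0]
wrist_force: [0.4, 0.2, 1.6]
gripper_width: 57.8
```

>>> arm_command([
  [0.2,0,0,0.5,0,0,0],
  [0.2,0,0,0.3,0,0,0],
  [0.2,0,0,0,0,0,0],
  [0.2,0,0,0,0,0,0],
  [0.2,0,0,0,0,0,0],
])

```text
t: 7.65
position: [568.0, 117.7, 62.4]
orientation: [-0.0, 0.981, 0.193, 0.0]
wrist_force: [-0.3, -0.2, 4.5]
gripper_width: 57.5
```

Contact came at TCP z 63.9, as predicted for riding on the rib. Now turning under about 4.5 N.

>>> arm_command([
  [0.2,0,0,0,0,0,-0.04],
  [0.2,0,0,0,0,0,-0.04],
  [0.2,0,0,0,0,0,-0.04],
  [0.2,0,0,0,0,0,-0.03],
  [0.2,0,0,0,0,0,0],
])

```text
t: 8.15
position: [568.1, 117.7, 62.4]
orientation: [-0.0, 0.964, 0.266, 0.0]
wrist_force: [-0.6, -0.3, 4.6]
gripper_width: 57.9
```

>>> arm_command([
  [0.2,0,0,0,0,0,-0.04],
  [0.2,0,0,0,0,0,-0.04],
  [0.2,0,0,0,0,0,-0.04],
  [0.2,0,0,0,0,0,-0.03],
  [0.2,0,0,0,0,0,0],
])

```text
t: 8.65
position: [568.0, 117.7, 62.3]
orientation: [-0.0, 0.941, 0.338, 0.0]
wrist_force: [1.2, 0.4, 5.3]
gripper_width: 57.8
```

>>> arm_command([
  [0.2,0,0,0,0,0,-0.04],
  [0.2,0,0,0,0,0,-0.04],
  [0.2,0,0,0,0,0,-0.04],
  [0.2,0,0,0,0,0,-0.03],
  [0.2,0,0,0,0,0,0],
])

```text
t: 9.15
position: [568.0, 117.7, 62.3]
orientation: [-0.0, 0.913, 0.407, 0.0]
wrist_force: [0.3, 0.5, 3.2]
gripper_width: 57.6
```

```bash
python3 -c "
from h import *
s=telemetry.read_state();print(s['torque'],s['wrist_force'],q(s['orientation']).as_matrix()[:2,0])"
```

```text
[-0.00744776  0.0076937  -0.04082024] [0.28342226 0.54244603 3.18068687] [0.66841327 0.74379009]
```

>>> arm_command([
  [0.2,0,0,0,0,0,-0.04],
  [0.2,0,0,0,0,0,-0.04],
  [0.2,0,0,0,0,0,-0.04],
  [0.2,0,0,0,0,0,-0.03],
  [0.2,0,0,0,0,0,0],
])

```text
t: 9.65
position: [567.9, 117.7, 62.3]
orientation: [-0.0, 0.88, 0.474, -0.0]
wrist_force: [-0.8, -0.5, 4.0]
gripper_width: 57.8
```

>>> arm_command([
  [0.2,0,0,0,0,0,-0.04],
  [0.2,0,0,0,0,0,-0.04],
  [0.2,0,0,0,0,0,-0.04],
  [0.2,0,0,0,0,0,-0.03],
  [0.2,0,0,0,0,0,0],
])

```text
t: 10.15
position: [567.7, 117.7, 62.0]
orientation: [-0.0, 0.842, 0.539, -0.0]
wrist_force: [-0.5, -0.6, -1.2]
gripper_width: 57.9
```

>>> arm_command([
  [0.2,0,0,0,0,0,-0.04],
  [0.2,0,0,0,0,0,-0.04],
  [0.2,0,0,0,0,0,-0.04],
  [0.2,0,0,0,0,0,-0.03],
  [0.2,0,0,0,0,0,0],
])

```text
t: 10.65
position: [568.0, 117.9, 62.2]
orientation: [-0.0, 0.8, 0.601, 0.0]
wrist_force: [1.5, 2.2, -1.9]
gripper_width: 57.5
```

```bash
cat > st.py <<'E'
from h import *
s=telemetry.read_state();print(s['t'],s['position'].round(2),s['torque'].round(3),s['wrist_force'].round(2),s['gripper_width']);m=q(s['orientation']).as_matrix();print(m.round(3).tolist(),np.arctan2(m[1,0],m[0,0]))
E
python3 st.py
```

```text
10.65 [567.99 117.91  62.2 ] [ 0.346 -0.473 -0.207] [ 1.48  2.17 -1.89] 57.53991225018038
[[0.279, 0.96, 0.0], [0.96, -0.279, 0.0], [0.0, -0.0, -1.0]] 1.2885379065764049
```

>>> arm_command([
  [0.2,0,0,0,0,0,0.04],
  [0.2,0,0,0,0,0,0.04],
  [0.2,0,0,1,0,0,0.02],
  [0.2,0,0,1,0,0,0],
  [0.2,0,0,0,0,0,0],
])

```text
t: 11.15
position: [567.8, 117.7, 60.1]
orientation: [-0.0, 0.828, 0.56, -0.0]
wrist_force: [0.0, 0.4, -1.2]
gripper_width: 57.9
```

```bash
python3 st.py
```

```text
11.15 [567.79 117.67  60.08] [-0.034 -0.02   0.031] [ 0.    0.42 -1.2 ] 57.93929424037852
[[0.372, 0.928, -0.0], [0.928, -0.372, -0.0], [-0.0, -0.0, -1.0]] 1.189274245528521
```

The dish is engaged: it lowered 2 mm with no push back. Seating it the rest of the way.

>>> arm_command([
  [0.2,0,0,0.6,0,0,0],
  [0.2,0,0,0.5,0,0,0],
  [0.2,0,0,0.4,0,0,0],
  [0.2,0,0,0,0,0,0],
  [0.2,0,0,0,0,0,0],
])

```text
t: 11.65
position: [567.9, 117.7, 58.9]
orientation: [-0.0, 0.828, 0.56, 0.0]
wrist_force: [-0.6, -1.3, 0.3]
gripper_width: 57.9
```

>>> arm_command([
  [0.2,0,0,0.4,0,0,0],
  [0.2,0,0,0.4,0,0,0],
  [0.2,0,0,0,0,0,0],
  [0.2,0,0,0,0,0,0],
  [0.2,0,0,0,0,0,0],
])

```text
t: 12.15
position: [568.0, 117.8, 58.1]
orientation: [-0.0, 0.828, 0.56, 0.0]
wrist_force: [0.1, -0.0, 2.9]
gripper_width: 58.0
```

```bash
python3 st.py
```

```text
12.15 [567.99 117.76  58.11] [-0.077  0.09   0.006] [ 0.1  -0.    2.88] 57.95346592644906
[[0.373, 0.928, 0.0], [0.928, -0.373, 0.0], [0.0, 0.0, -1.0]] 1.1888394564291604
```

>>> arm_command([
  [0.75,0,0,0,0,0,0],
  [0.85,0,0,0,0,0,0],
  [1,0,0,0,0,0,0],
  [1,0,0,0,0,0,0],
  [1,0,0,0,0,0,0],
])

```text
t: 12.65
position: [567.9, 117.7, 58.0]
orientation: [-0.0, 0.828, 0.56, -0.0]
wrist_force: [0.4, 0.6, -1.3]
gripper_width: 85.4
```

```bash
python3 look.py w7
```

```text
12.65 [567.9 117.7  58. ] [-1.000e-04  8.285e-01  5.600e-01 -0.000e+00] [ 0.42  0.55 -1.26] 85.4002125421832
[[0.3728, 0.9279, -0.0001], [0.9279, -0.3728, 0.0001], [0.0001, -0.0001, -1.0]]
```

View pics/w7.png

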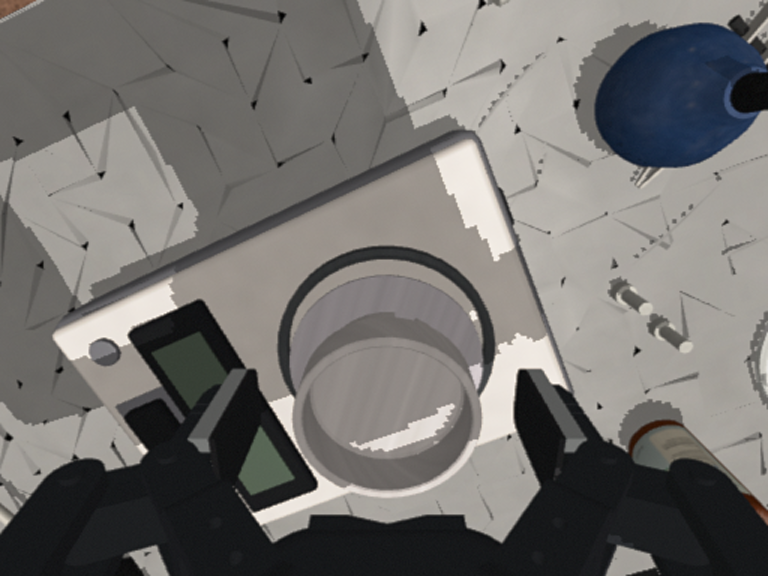

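>>> arm_command([
  [1,0,0,-30,0,0,0],
  [1,0,0,-45,0,0,0],
  [1,0,0,-5,0,0,0.14],
  [0.5,0,0,0,0,0,0.14],
  [0,0,0,0,0,0,0.14],
])

```text
t: 13.2
position: [568.1, 117.7, 138.5]
orientation: [0.0, 0.928, 0.372, 0.0]
wrist_force: [-0.0, 0.3, 0.4]
gripper_width: 59.2
```

>>> arm_command([
  [0,-15,0,0,0,0,0.144],
  [0,-15,0,0,0,0,0.144],
  [0,-15,0,0,0,0,0.144],
  [0,-15,0,0,0,0,0.144],
  [0,-15,0,0,0,0,0.144],
])

```text
t: 13.7
position: [502.3, 83.4, 138.0]
orientation: [-0.0, 1.0, 0.021, -0.0]
wrist_force: [0.5, 0.1, 0.1]
gripper_width: 0.2
```

>>> arm_command([
  [0,0,0,0,0,0,0],
  [0,0,0,0,0,0,0],
  [0,0,0,0,0,0,0],
  [0,0,0,0,0,0,0],
  [0,0,0,0,0,0,0],
])

```text
t: 14.2
position: [503.1, 83.8, 137.8]
orientation: [-0.0, 1.0, 0.025, -0.0]
wrist_force: [0.1, 0.1, 0.6]
gripper_width: -0.4
```

```bash
python3 look.py w8
```

```text
14.2 [503.1  83.8 137.8] [-1.000e-04  9.997e-01  2.500e-02 -2.000e-04] [0.08 0.05 0.57] -0.42505851094083025
[[0.9987, 0.0501, -0.0004], [0.0501, -0.9987, 0.0001], [-0.0003, -0.0001, -1.0]]
```

View pics/w8.png

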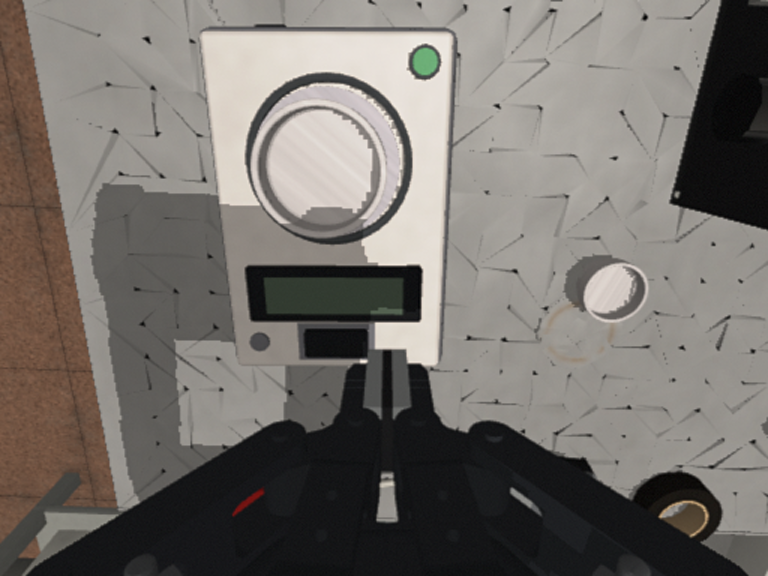

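```bash
python3 - <<'E'
from wr import *
k=[W("w8",304,343,43.5),W("w8",369,343,43.5),W("w8",337,328,43.5),W("w8",337,359,43.5)];print(k,np.mean(k,0))
print("display edge",W("w8",337,320,43))
d=[W("w8",250,166,85.7),W("w8",388,166,85.7),W("w8",318,98,85.7),W("w8",318,237,85.7)];print(d,np.mean(d,0))
st,c=pickle.load(open("w8.pkl","rb"));crop(c["color"],140,40,300,250,3.5,"w8c.png")
im=cv2.imread("pics/w8c.png")
for z in(85.7,90.7):
  for a in np.linspace(0,6.28,50):
    u,v=proj(c,(568.1+29*np.cos(a),117.7+29*np.sin(a),z),st); cv2.circle(im,(int((u+.5-140)*3.5-.5),int((v+.5-40)*3.5-.5)),1,(0,0,255) if z<90 else (255,0,0),-1)
cv2.imwrite("pics/w8d.png",im)
E
```

```text
[array([464.8, 131.1,  43.5]), array([466.8,  93.1,  43.5]), array([475.5, 111.9,  43.5]), array([455.2, 111.7,  43.5])] [465.575 111.95   43.5  ]
display edge [480.3 112.1  43. ]
[array([568.6, 145.4,  85.7]), array([571.5,  87.3,  85.7]), array([596.7, 116.8,  85.7]), array([539.4, 116.8,  85.7])] [569.05  116.575  85.7  ]
```

View pics/w8d.png

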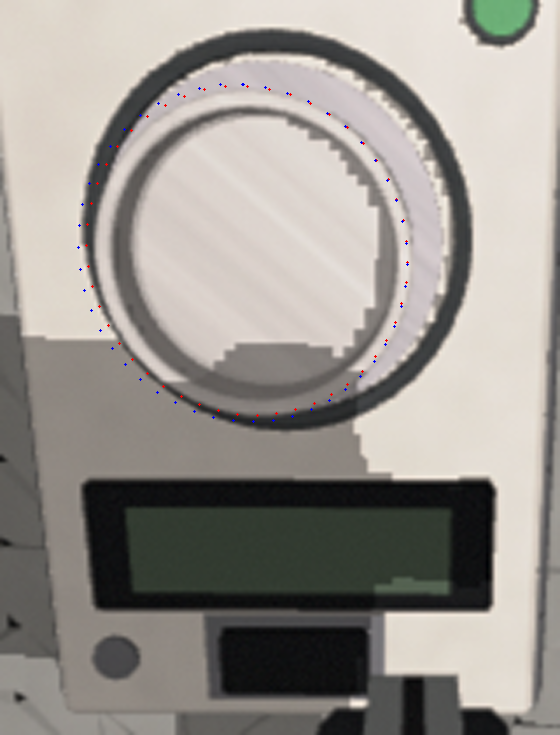

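```bash
python3 - <<'E'
from wr import *
st,c=pickle.load(open("w8.pkl","rb"))
im=cv2.imread("pics/w8c.png")
for z,r,cx,cy,col in((85.7,29,569.3,116.4,(0,0,255)),(54,36,568.2,117.7,(0,160,0)),(69.7,26,569.3,116.4,(255,0,0))):
  for a in np.linspace(0,6.28,60):
    u,v=proj(c,(cx+r*np.cos(a),cy+r*np.sin(a),z),st); cv2.circle(im,(int((u+.5-140)*3.5-.5),int((v+.5-40)*3.5-.5)),1,col,-1)
cv2.imwrite("pics/w8e.png",im[:450])
E
```

```text
(no output)
```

View pics/w8e.png

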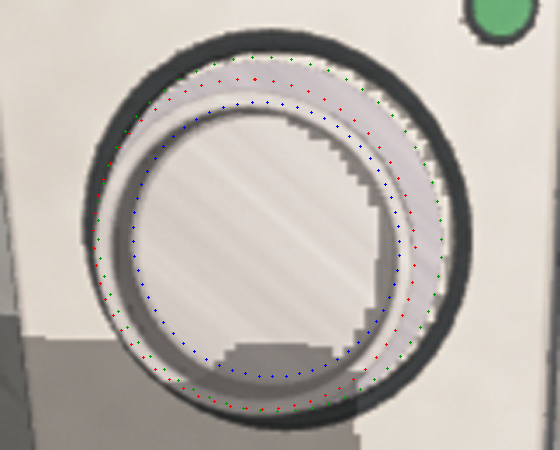

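The dish rim is consistent with home, centred about 1.3 mm from the pan centre. The key is at (465.6,112). Next: press the key.

>>> arm_command([
  [0,-18.8,-15,0,0,0,0],
  [0,-18.8,-15.1,0,0,0,0],
  [0,0,0,35,0,0,0],
  [0,0,0,35,0,0,0],
  [0,0,0,15,0,0,0],
])

```text
t: 14.75
position: [462.5, 112.1, 50.4]
orientation: [0.0, 1.0, 0.025, -0.001]
wrist_force: [0.4, 0.1, 0.3]
gripper_width: 0.2
```

>>> arm_command([
  [0,0,0,0,0,0,0],
  [0,0,0,0,0,0,0],
  [0,0,0,0,0,0,0],
  [0,0,0,0,0,0,0],
  [0,0,0,0,0,0,0],
])

```text
t: 15.25
position: [464.2, 112.0, 53.7]
orientation: [-0.0, 1.0, 0.024, 0.001]
wrist_force: [0.7, -1.0, -1.3]
gripper_width: -0.3
```

```bash
python3 look.py w9
```

```text
15.25 [464.2 112.   53.7] [-1.000e-04  9.997e-01  2.440e-02  6.000e-04] [ 0.68 -0.98 -1.35] -0.2582423947474935
[[0.9988, 0.0489, 0.0011], [0.0489, -0.9988, 0.0002], [0.0011, -0.0001, -1.0]]
```

View pics/w9.png

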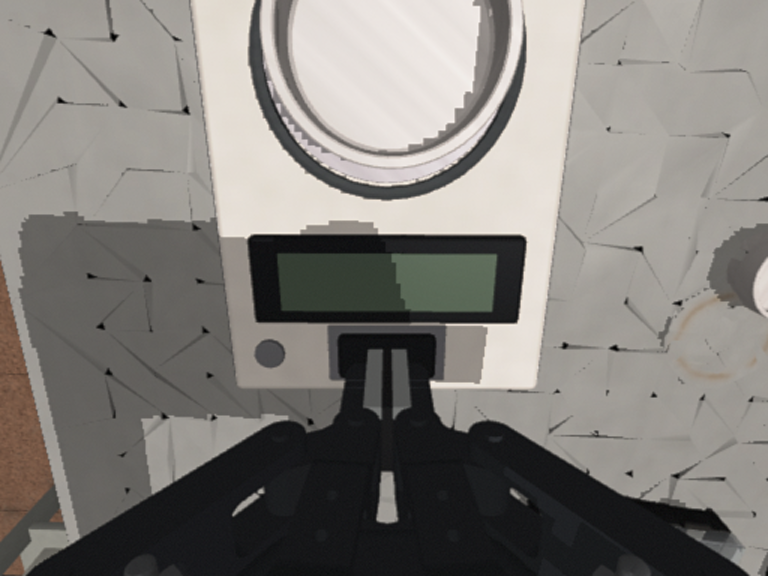

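>>> arm_command([
  [0,0,0,4,0,0,0],
  [0,0,0,3,0,0,0],
  [0,0,0,0,0,0,0],
  [0,0,0,0,0,0,0],
  [0,0,0,0,0,0,0],
])

```text
t: 15.8
position: [463.8, 112.0, 46.0]
orientation: [-0.0, 1.0, 0.024, -0.0]
wrist_force: [0.1, 0.1, 0.4]
gripper_width: -0.1
```

>>> arm_command([
  [0,0,0,1,0,0,0],
  [0,0,0,1,0,0,0],
  [0,0,0,0.5,0,0,0],
  [0,0,0,0,0,0,0],
  [0,0,0,0,0,0,0],
])

```text
t: 16.3
position: [463.8, 112.0, 43.6]
orientation: [-0.0, 1.0, 0.024, -0.0]
wrist_force: [-1.0, -0.0, 1.5]
gripper_width: -0.2
```

>>> arm_command([
  [0,0,0,1,0,0,0],
  [0,0,0,1,0,0,0],
  [0,0,0,0.5,0,0,0],
  [0,0,0,0,0,0,0],
  [0,0,0,0,0,0,0],
])

```text
t: 16.8
position: [463.9, 112.0, 41.1]
orientation: [-0.0, 1.0, 0.024, 0.0]
wrist_force: [-1.2, -0.8, 4.4]
gripper_width: 0.4
```

>>> arm_command([
  [0,0,0,0.4,0,0,0],
  [0,0,0,0.4,0,0,0],
  [0,0,0,0.2,0,0,0],
  [0,0,0,0,0,0,0],
  [0,0,0,0,0,0,0],
])

```text
t: 17.3
position: [463.9, 112.0, 40.1]
orientation: [-0.0, 1.0, 0.024, 0.0]
wrist_force: [-1.5, -1.1, 5.8]
gripper_width: 0.1
```

>>> arm_command([
  [0,0,0,0,0,0,0],
  [0,0,0,0,0,0,0],
  [0,0,0,0,0,0,0],
  [0,0,0,0,0,0,0],
  [0,0,0,0,0,0,0],
])

```text
t: 17.8
position: [463.8, 112.0, 40.1]
orientation: [-0.0, 1.0, 0.024, 0.0]
wrist_force: [-2.6, -0.9, 6.1]
gripper_width: 0.1
```

>>> arm_command([
  [0,0,0,0,0,0,0],
  [0,0,0,0,0,0,0],
  [0,0,0,0,0,0,0],
  [0,0,0,0,0,0,0],
  [0,0,0,0,0,0,0],
])

```text
t: 18.3
position: [463.8, 112.0, 40.1]
orientation: [-0.0, 1.0, 0.024, 0.0]
wrist_force: [-2.1, -0.6, 6.3]
gripper_width: -0.3
```

Key held down over 1 s at about 6 N, 3.4 mm down. Releasing it and going for the vial.

>>> arm_command([
  [0,0,0,-10,0,0,0],
  [0,0,0,-30,0,0,0],
  [0,0,0,-40,0,0,0],
  [0,0,0,-30,0,0,0],
  [0.5,0,0,0,0,0,0],
])

```text
t: 18.8
position: [465.4, 112.1, 154.5]
orientation: [-0.0, 1.0, 0.024, 0.003]
wrist_force: [-0.3, -0.4, -0.0]
gripper_width: 13.2
```

>>> arm_command([
  [1,-12,46,0,0,0,0],
  [1,-12,46,0,0,0,0],
  [1,-12,46,0,0,0,0],
  [1,-12,46,0,0,0,0],
  [1,-12,46,0,0,0,0],
])

```text
t: 19.3
position: [414.1, -122.2, 149.9]
orientation: [-0.0, 1.0, 0.025, 0.0]
wrist_force: [2.1, -0.9, -0.2]
gripper_width: 85.0
```

>>> arm_command([
  [1,-14,46,0,0,0,0],
  [1,-14,46,0,0,0,0],
  [1,0,6,0,0,0,0],
  [1,0,0,0,0,0,0],
  [1,0,0,0,0,0,0],
])

```text
t: 19.8
position: [391.9, -219.2, 149.8]
orientation: [-0.0, 1.0, 0.024, -0.0]
wrist_force: [-0.6, 0.8, -0.4]
gripper_width: 85.6
```

```bash
python3 look.py w10
```

```text
19.8 [ 391.9 -219.2  149.8] [-4.000e-04  9.997e-01  2.450e-02 -2.000e-04] [-0.63  0.78 -0.37] 85.57008500215238
[[0.9988, 0.0489, -0.0004], [0.0489, -0.9988, 0.0007], [-0.0003, -0.0008, -1.0]]
```

View pics/w10.png

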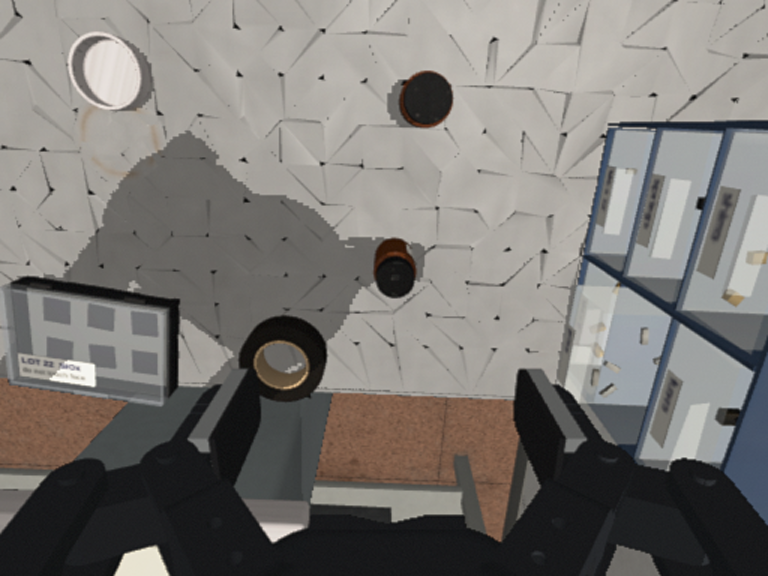

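```bash
python3 - <<'E'
from wr import *
st,c=pickle.load(open("w10.pkl","rb"));crop(c["color"],235,145,295,205,10,"w10c.png")
print(W("w10",395,277,50),"drawer bottom?",W("w10",560,375,0),W("w10",606,130,0))
E
```

```text
[ 395.3 -223.    50. ] drawer bottom? [ 307.9 -351.3    0. ] [ 480.5 -349.5    0. ]
```

View pics/w10c.png

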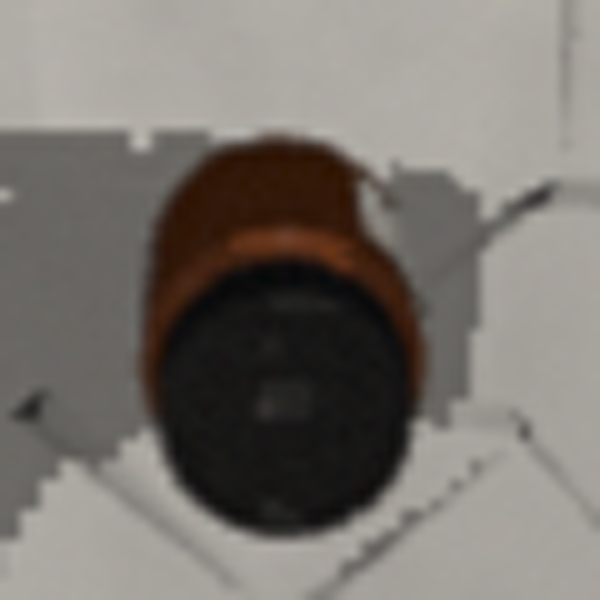

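>>> arm_command([
  [1,2.1,4.1,20,0,0,0],
  [1,0,0,40,0,0,0],
  [1,0,0,40,0,0,0],
  [1,0,0,20,0,0,0],
  [1,0,0,9,0,0,0],
])

```text
t: 20.35
position: [393.8, -222.0, 19.2]
orientation: [-0.001, 1.0, 0.025, -0.001]
wrist_force: [0.6, -0.8, 0.5]
gripper_width: 85.6
```

>>> arm_command([
  [1,0,0,0,0,0,0],
  [0.8,0,0,0,0,0,0],
  [0.6,0,0,0,0,0,0],
  [0.6,0,0,0,0,0,0],
  [0.6,0,0,0,0,0,0],
])

```text
t: 20.85
position: [394.4, -224.1, 21.6]
orientation: [0.0, 1.0, 0.024, 0.0]
wrist_force: [0.0, -0.8, -0.1]
gripper_width: 51.4
```

```bash
python3 look.py w11
```

```text
20.85 [ 394.4 -224.1   21.6] [3.000e-04 9.997e-01 2.440e-02 4.000e-04] [ 0.02 -0.82 -0.07] 51.44079458290313
[[0.9988, 0.0487, 0.0008], [0.0487, -0.9988, -0.0005], [0.0007, 0.0005, -1.0]]
```

View pics/w11.png

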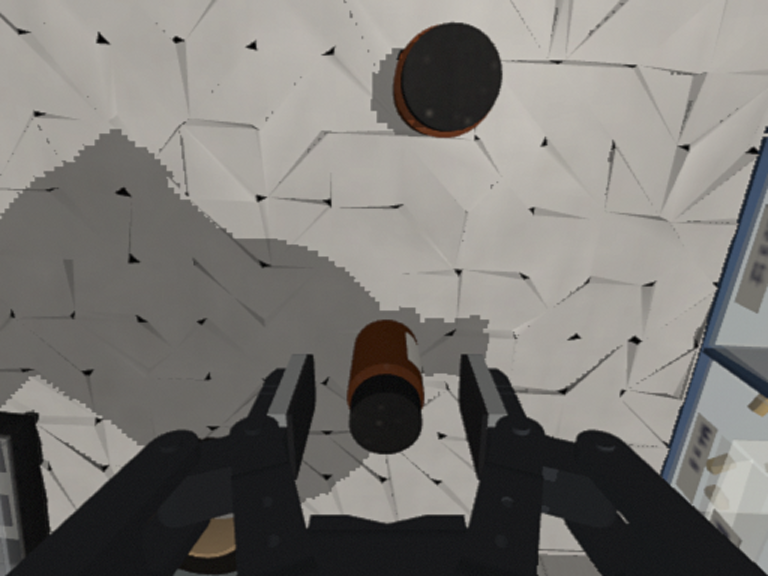

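```bash
python3 - <<'E'
from wr import *
print(W("w11",386,421,50),W("w11",386,454,50),W("w11",386,321,0))
E
```

```text
[ 395.1 -223.3   50. ] [ 383.  -223.9   50. ] [ 405.4 -222.7    0. ]
```

>>> arm_command([
  [0.45,0,0,0,0,0,0],
  [0.3,0,0,0,0,0,0],
  [0.2,0,0,0,0,0,0],
  [0.1,0,0,0,0,0,0],
  [0.1,0,0,0,0,0,0],
], grip_force=25)

```text
t: 21.4
position: [394.3, -224.0, 21.1]
orientation: [0.0, 1.0, 0.024, 0.0]
wrist_force: [-1.0, 0.5, 5.2]
gripper_width: 24.8
```

```bash
python3 st.py; python3 look.py w12
```

```text
21.4 [ 394.27 -223.98   21.14] [0.101 0.137 0.014] [-1.   0.5  5.2] 24.838302683062313
[[0.999, 0.049, 0.0], [0.049, -0.999, -0.0], [0.0, 0.0, -1.0]] 0.048762136835599934
21.4 [ 394.3 -224.    21.1] [0.000e+00 9.997e-01 2.440e-02 1.000e-04] [-1.   0.5  5.2] 24.838302683062313
[[0.9988, 0.0487, 0.0001], [0.0487, -0.9988, -0.0], [0.0001, 0.0001, -1.0]]
```

View pics/w12.png

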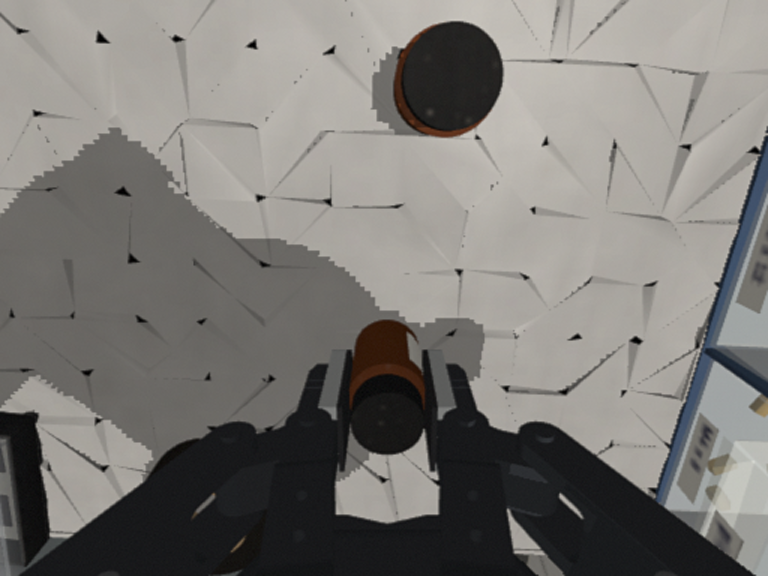

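```bash
python3 - <<'E'
from wr import *
st,c=pickle.load(open("w12.pkl","rb"));M=q(st["orientation"]).as_matrix()
for s in (0,2,4,6,8): print(s,np.array(proj(c,M@np.array((11,-13,-s))+st["position"],st))*1.5)
crop(c["color"],195,200,325,320,6,"w12c.png")
E
```

```text
0 [351.22115777 345.96048685]
2 [350.78975086 348.62664001]
4 [350.34777289 351.35812376]
6 [349.89483049 354.15736915]
8 [349.43051054 357.02692936]
```

View pics/w12c.png

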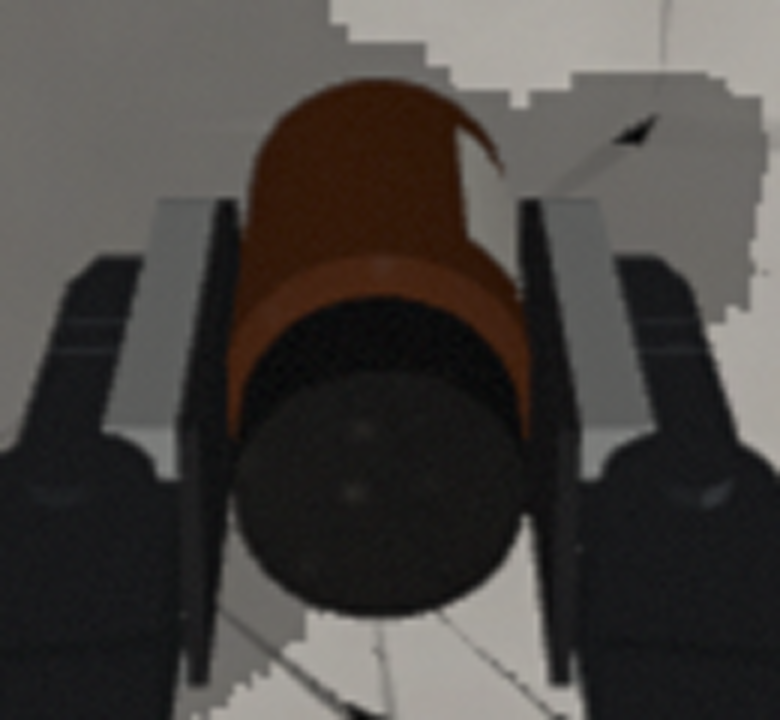

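```bash
python3 - <<'E'
from wr import *
t=read_camera("top");s=read_camera("scene")
print("w4 base corner",W("w4",680,295,0),"top px corner (248,178) z0/100/130",[ray(t,248,178,z).round(0) for z in(0,100,130)], "right (369,181)",[ray(t,369,181,z).round(0) for z in(0,100,130)])
print("scene near corner base/top",ray(s,184,150,0).round(0),[ray(s,258,180,0).round(0)],[ray(s,262,140,z).round(0) for z in(80,100,120,140)])
E
```

```text
w4 base corner [553.  -91.8   0. ] top px corner (248,178) z0/100/130 [array([559., -85.,   0.]), array([547., -81., 100.]), array([543., -79., 130.])] right (369,181) [array([ 550., -395.,    0.]), array([ 540., -356.,  100.]), array([ 536., -345.,  130.])]
scene near corner base/top [ 761. -125.    0.] [array([ 563., -119.,    0.])] [array([ 577., -165.,   80.]), array([ 569., -148.,  100.]), array([ 561., -130.,  120.]), array([ 553., -112.,  140.])]
```

Grip is good, tips about 23 mm above the vial's base. Lifting and carrying it clear of the box.

>>> arm_command([
  [0.1,0,0,-10,0,0,0],
  [0.1,0,0,-30,0,0,0],
  [0.1,0,0,-40,0,0,0],
  [0.1,0,0,-40,0,0,0],
  [0.1,0,0,-10,0,0,0],
])

```text
t: 22.05
position: [395.3, -224.7, 155.6]
orientation: [0.002, 1.0, 0.024, 0.002]
wrist_force: [-0.3, -0.2, -1.1]
gripper_width: 25.0
```

>>> arm_command([
  [0.1,5,-30,0,0,0,0],
  [0.1,10,-40,0,0,0,0],
  [0.1,10,-45,0,0,0,0],
  [0.1,10,-45,0,0,0,0],
  [0.1,10,-45,0,0,0,0],
])

```text
t: 22.55
position: [428.9, -15.2, 151.1]
orientation: [-0.0, 1.0, 0.024, 0.0]
wrist_force: [0.7, -1.2, -0.6]
gripper_width: 24.9
```

>>> arm_command([
  [0.1,30,-35,0,0,0,0],
  [0.1,32,-32,0,0,0,0],
  [0.1,32,-30,0,0,0,0],
  [0.1,25,-20,0,0,0,0],
  [0.1,15,-8,0,0,0,0],
])

```text
t: 23.05
position: [557.9, 116.6, 150.4]
orientation: [-0.0, 1.0, 0.025, -0.0]
wrist_force: [-0.4, -1.6, -0.4]
gripper_width: 25.1
```

>>> arm_command([
  [0.1,0,0,0,0,0,0],
  [0.1,0,0,0,0,0,0],
  [0.1,0,0,0,0,0,0],
  [0.1,0,0,0,0,0,0],
  [0.1,0,0,0,0,0,0],
])

```text
t: 23.55
position: [556.6, 114.0, 151.3]
orientation: [-0.0, 1.0, 0.024, 0.0]
wrist_force: [0.4, 0.3, -1.0]
gripper_width: 24.7
```

```bash
python3 look.py w13
```

```text
23.55 [556.6 114.  151.3] [-0.000e+00  9.997e-01  2.410e-02  2.000e-04] [ 0.45  0.25 -1.01] 24.72543928831716
[[0.9988, 0.0482, 0.0003], [0.0482, -0.9988, 0.0001], [0.0003, -0.0001, -1.0]]
```

View pics/w13.png

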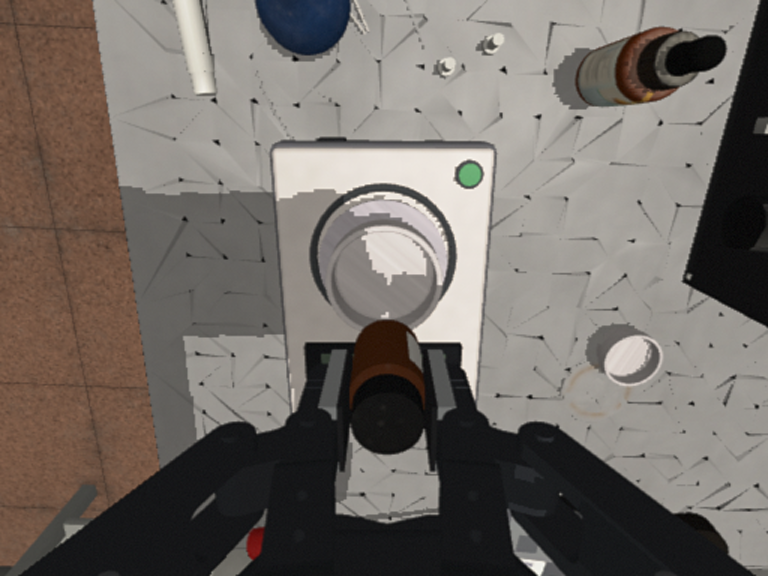

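```bash
python3 - <<'E'
from wr import *
print(W("w13",387.5,222,85.7),W("w13",387.5,340,85.7),W("w13",327,281,85.7),W("w13",448,281,85.7))
E
```

```text
[598.5 116.3  85.7] [537.2 113.3  85.7] [567.8 144.5  85.7] [570.7  85.2  85.7]
```

>>> arm_command([
  [0.1,11.5,-2.6,0,0,0,0],
  [0.1,0,0,20,0,0,0],
  [0.1,0,0,18,0,0,0],
  [0.1,0,0,0,0,0,0],
  [0.1,0,0,0,0,0,0],
])

```text
t: 24.1
position: [568.6, 117.6, 113.4]
orientation: [-0.0, 1.0, 0.024, -0.0]
wrist_force: [-0.2, 0.2, 0.5]
gripper_width: 24.5
```

```bash
python3 look.py w14
```

```text
24.1 [568.6 117.6 113.4] [-0.000e+00  9.997e-01  2.440e-02 -1.000e-04] [-0.17  0.24  0.49] 24.536235800197183
[[0.9988, 0.0487, -0.0002], [0.0487, -0.9988, 0.0001], [-0.0002, -0.0001, -1.0]]
```

View pics/w14.png

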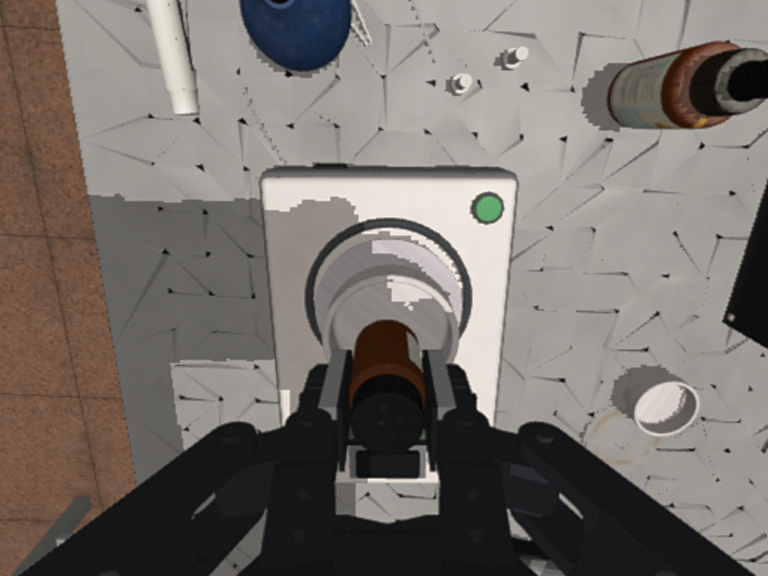

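>>> arm_command([
  [0.1,0,1.5,7,0,0,0],
  [0.1,0,0,7,0,0,0],
  [0.1,0,0,4,0,0,0],
  [0.1,0,0,0,0,0,0],
  [0.1,0,0,0,0,0,0],
])

```text
t: 24.65
position: [568.3, 116.1, 95.0]
orientation: [-0.0, 1.0, 0.024, -0.0]
wrist_force: [-0.6, -0.4, -0.1]
gripper_width: 24.8
```

>>> arm_command([
  [0.1,0,0,1,0,0,0],
  [0.1,0,0,1,0,0,0],
  [0.1,0,0,1,0,0,0],
  [0.1,0,0,0,0,0,0],
  [0.1,0,0,0,0,0,0],
])

```text
t: 25.15
position: [568.3, 116.1, 92.0]
orientation: [-0.0, 1.0, 0.024, -0.0]
wrist_force: [-0.5, 0.5, -0.4]
gripper_width: 24.3
```

>>> arm_command([
  [0.1,0,0,0.5,0,0,0],
  [0.1,0,0,0.5,0,0,0],
  [0.1,0,0,0.3,0,0,0],
  [0.1,0,0,0,0,0,0],
  [0.1,0,0,0,0,0,0],
])

```text
t: 25.65
position: [568.3, 116.1, 90.8]
orientation: [-0.0, 1.0, 0.024, 0.0]
wrist_force: [-0.2, -0.6, 0.4]
gripper_width: 24.8
```

>>> arm_command([
  [0.1,0,0,0.3,0,0,0],
  [0.1,0,0,0.2,0,0,0],
  [0.1,0,0,0,0,0,0],
  [0.1,0,0,0,0,0,0],
  [0.1,0,0,0,0,0,0],
])

```text
t: 26.15
position: [568.4, 116.1, 90.3]
orientation: [-0.0, 1.0, 0.024, 0.0]
wrist_force: [0.2, 0.7, 1.3]
gripper_width: 24.7
```

>>> arm_command([
  [0.1,0,0,0.3,0,0,0],
  [0.35,0,0,0,0,0,0],
  [0.4,0,0,0,0,0,0],
  [0.6,0,0,0,0,0,0],
  [0.8,0,0,0,0,0,0],
])

```text
t: 26.65
position: [568.3, 116.1, 89.9]
orientation: [-0.0, 1.0, 0.024, -0.0]
wrist_force: [-0.4, 0.5, -0.2]
gripper_width: 62.2
```

```bash
python3 look.py w15
```

```text
26.65 [568.3 116.1  89.9] [-1.000e-04  9.997e-01  2.440e-02 -1.000e-04] [-0.36  0.49 -0.17] 62.2140363375308
[[0.9988, 0.0488, -0.0001], [0.0488, -0.9988, 0.0001], [-0.0001, -0.0001, -1.0]]
```

View pics/w15.png

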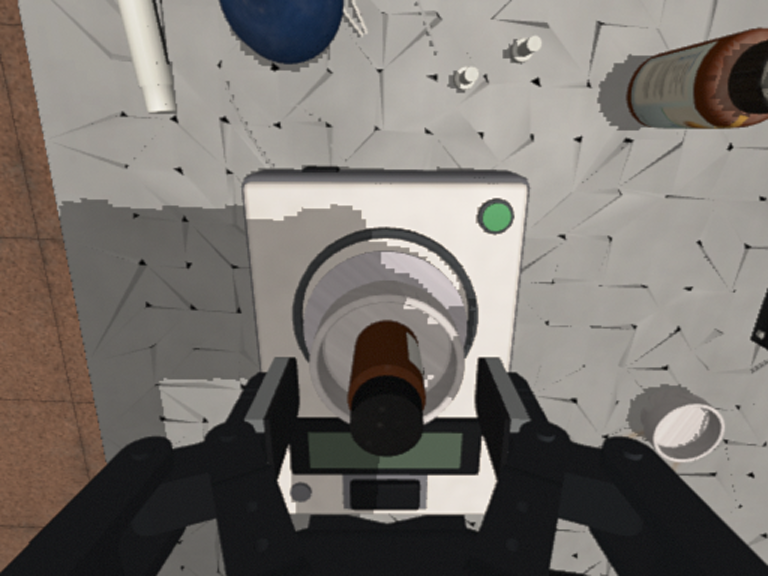

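The vial stands upright in the dish and is released. Now I'll raise straight up and check.

>>> arm_command([
  [1,0,0,-5,0,0,0],
  [1,0,0,-20,0,0,0],
  [1,0,0,-40,0,0,0],
  [1,0,0,-40,0,0,0],
  [1,0,0,-20,0,0,0],
])

```text
t: 27.2
position: [569.0, 116.2, 219.0]
orientation: [-0.0, 1.0, 0.024, 0.002]
wrist_force: [0.8, -0.5, -0.1]
gripper_width: 85.5
```

>>> arm_command([
  [1,-40,0,0,0,0,0],
  [1,-40,0,0,0,0,0],
  [1,-40,0,0,0,0,0],
  [1,0,0,0,0,0,0],
  [1,0,0,0,0,0,0],
])

```text
t: 27.7
position: [448.4, 110.3, 215.9]
orientation: [-0.0, 1.0, 0.024, 0.001]
wrist_force: [0.2, -0.2, 0.2]
gripper_width: 85.7
```

```bash
python3 look.py w16; python3 - <<'E'
from wr import *
st,c=pickle.load(open("w16.pkl","rb"))
p=np.array(proj(c,(568.2,117,70),st)).astype(int);print(p)
u0,v0=max(p[0]-60,0),max(p[1]-60,0)
crop(c["color"],u0,v0,u0+130,v0+130,5,"w16c.png")
im=cv2.imread("pics/w16c.png")
for z,r,cx,cy,col in((85.5,29,568,116.5,(0,0,255)),(54,36,568.2,117.7,(0,160,0)),(119.5,11,568,116.5,(0,255,255))):
  for a in np.linspace(0,6.28,60):
    u,v=proj(c,(cx+r*np.cos(a),cy+r*np.sin(a),z),st); cv2.circle(im,(int((u+.5-u0)*5-.5),int((v+.5-v0)*5-.5)),1,col,-1)
cv2.imwrite("pics/w16d.png",im)
s=read_camera("scene");crop(s["color"],140,150,290,300,4,"s16.png")
E
```

```text
27.7 [448.4 110.3 215.9] [-1.000e-04  9.997e-01  2.450e-02  1.000e-03] [ 0.19 -0.19  0.24] 85.70652539442503
[[0.9988, 0.0489, 0.0019], [0.0489, -0.9988, 0.0002], [0.0019, -0.0001, -1.0]]
[257  41]
```

View pics/w16d.png

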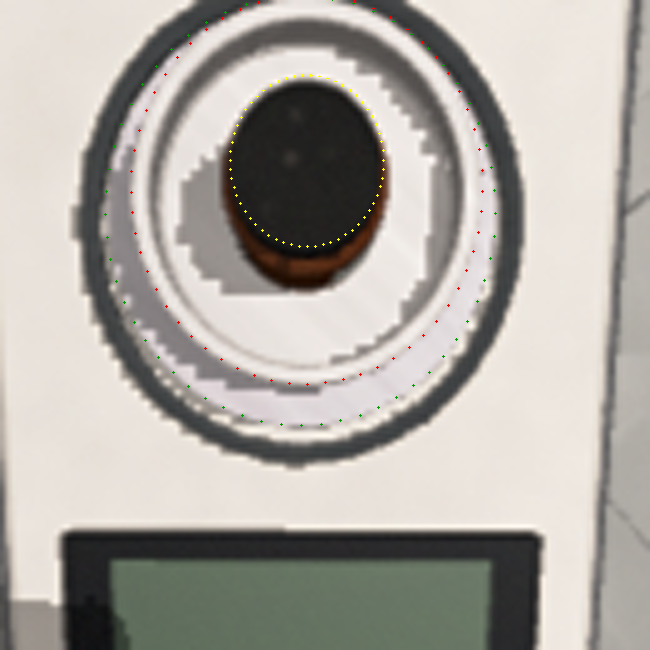

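View pics/s16.png

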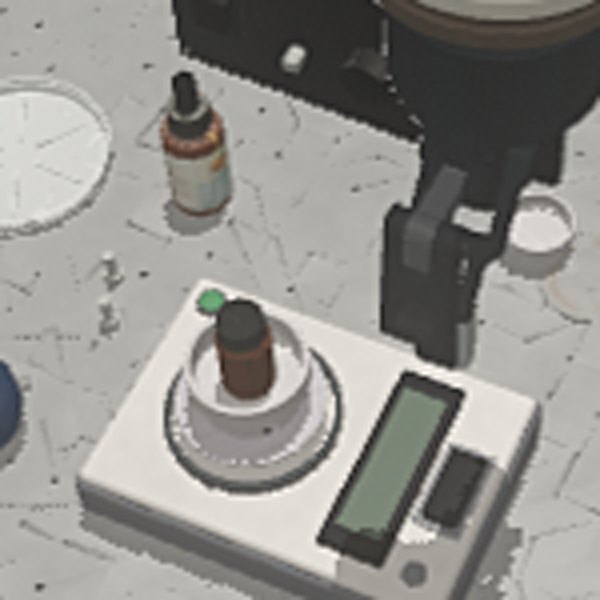

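```bash
python3 -c "
from rig import order
print(order.sign_off())"
```

```text
the job is handed in; nothing more can be done
None
```

The job is handed in at about 28 s of the 64 s allowed, with every step carried out in order. No verdict was reported.

**Dish:** I took the larger dish and landed it on the rib at about 4.5 N. I turned it about 0.8 rad until the push back vanished, eased it down 5 mm onto the pan and let go.

**Tare:** I held the tare key about 3.4 mm down at roughly 6 N for over a second, then released it.

**Vial:** I stood the tall vial in the dish and let go. The gripper is now clear of everything.

**Last checks:**
- The final wrist and scene pictures show the vial upright and near the middle of the dish, with the key not covered. The dropper bottle looks untouched; I did not re-measure it or the short vial.
- The inside width of the rim fits a dish sitting fully home. The height at which the vial touched down agrees (tool tip at about 90.5 mm, against about 96 mm if it were riding on the rib).
- Two measurements disagreed slightly. The dish looks about 1 to 2 mm off the pan centre (4 mm is allowed), and the outer rim measured about 6 % smaller than 58 mm. I put the smaller rim down to its edge blending into the bright background, since the inner edge fits.

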